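# Hold the pine cone up with tongs over the drawing sheet

## Robot

A 6-joint arm with a two-finger parallel gripper is mounted at the origin on the work surface. World frame = base frame: x ahead of the robot, y to its left, z up, the work surface at z = 0. Lengths are in m, angles in degrees, forces in N, time in s.
With the tool pointing down it reaches from about 0.325 to 0.9 m from the base axis. Payload 6.1 kg.
Tool frame: the origin (TCP) lies midway between the tips of the shut fingers; the grasp point (between the pads) lies 19 mm behind it; x points along the fingers, y is the direction in which the jaws open and shut, and the axes are right-handed (so a half turn about x gives the same grasp; the last joint's range is limited). The gripper opens to 87 mm and grips with 3 to 60 N. Pads are 19 mm wide; open, the fingers measure 117 mm over their backs; the gripper's body (75 mm by 190 mm) begins 51 mm behind the grasp point.
Start: joints at [-76.381, 12.628, 87.462, -0, 79.91, -7.225], TCP at [0.222, -0.584, 0.223] pointing down, gripper open.
Joint ranges: [-170.65, 170.65], [-52.31, 119.04], [5.05, 147.46], [-71.25, 251.25], [11.57, 151.72], [-153.62, 153.62]. Speed limits (degrees/s): [147.25, 147.25, 172.46, 180, 180, 180].

## Interface

Orientations are given as [roll, pitch, yaw] about the fixed x, y, z axes, in that order (R = Rz(yaw) Ry(pitch) Rx(roll)).
In Python, from bench import observe, grab_frame, get_calibration, hand_in gives the robot as it stands.
- The arm moves only by the tool step_arm, never from a script. Its arguments are lists of equal length, an entry for each row: "xyz": the shift along the tool's x, y, z in units of 30 mm (1.0 is 30 mm), a list of three; "spin": the turn about the tool's x in rad; "jaw": the finger opening in mm, from 0 to 87. A call has 1 to 5 rows; each row is the pose to reach, as a shift and turn from the pose commanded when the call began, along the tool's axes at that moment; what a row does not reach only later rows make up. A row lasts 1/10 s, in which the tool goes at most 50 mm and 8.59 degrees, less where a joint would pass 70% of its speed; a pose out of reach is approached as far as the arm can. A call with a gripper value outside its range is refused whole. The fingers move at their own pace and stop on an object; "force" is the grip in N (left out, the last holds). Time passes only in rows, so rows that repeat a pose let the fingers close. It gives the time, the measured TCP pose, the force and the opening at its end, in the units of the state.
- observe(): the state, without advancing time (a new reading comes with each control period).
- grab_frame(name): name is "scene" or "top" or "wrist"; returns the picture (400x640x3 uint8, red, green, blue); there is no depth.
- get_calibration(name): a dict with "fov_y" (degrees; the focal length in pixels is half the picture's height over the tangent of half this angle, whatever the lens; pixels are square), "cx", "cy" (the principal point, pixels), "dist_coeffs" ([k1, k2, p1, p2, k3] as OpenCV has them; the pictures are not rectified), "world_from_camera" (4x4, takes a point from camera to world coordinates); the wrist camera has in their place "tool_from_camera" (4x4, takes a point from camera to tool coordinates, whose origin is the TCP and whose axes are the tool frame's). Camera axes: x right, y down, z forward; pixel columns grow to the right and rows downward; lengths in m; the calibration is good to about 2 mm. A picture is of the moment at which its call begins: read the wrist's pose just before it. get_calibration takes no time and is no camera call.
- hand_in(): hands the job in, once; it reports no verdict.
The state is a dict: "time_s": time; "joint_pos": joint angles; "qd": joint speeds; "effort": joint torques, N m; "position": TCP position; "tcp_rot": TCP orientation; "wrist_force": force on the tool from outside, world axes, zero at the start; "wrist_torque": the same for the moment, N m; "width": finger opening in m.
Only numpy, scipy, OpenCV 4.12 (cv2) and the standard library are available. Lean on these libraries where they do the work, as an engineer would, in place of code of your own. Each camera call takes 0.05 s, during which the arm holds its last target.

## Task

Take the spring tongs from their wooden rest, close them on the pine cone that stands in one of the two glass dishes, and lift it out; never touch the cone with the gripper itself. Finish while holding it: the cone stays pinched in the tongs, still, over the middle of the small drawing sheet with the cone sketch on it and at least 15 cm above it, so that it can be sketched. Leave the pebble, the dishes, the eraser and the pencil where they are.

Things in the scene. Friction and masses are not known exactly. Their poses are not given: they have to be found in the camera images.
- tongs_grip (a point): Where to grip the tongs: midway between their two green grip plates (70 mm long, 18 mm high, centred here). The tongs lie level on the rest, on edge: the two steel jaws stand side by side and close horizontally. x points along the tongs to the tips, y across (to the left jaw), z up. Pivot 100 mm behind, 105 g, centre of mass 15 mm behind. The plates measure 60 mm over their outer faces, sprung open.
- tongs_tips (a point): Point midway between the tongs' green tip pads, half-way up: 106 mm ahead of tongs_grip, same axes. Pads 43 mm long (this point in the middle), 18 mm high, about 62 mm apart inside when sprung open.
- tongs: The tongs' dark steel pivot block, 34 x 30 x 18 mm; origin under the pivot, axes as tongs_grip. Whole tongs 245 mm long. Spring force at the plates: 4 N wide open (60 mm over the plates), 6 N at 54 mm, 9 N at 45 mm; about half of any further grip force reaches the tips. 40 N of grip holds the cone well.
- jaw_left: The tongs' left (+y) jaw, origin under its hinge. Each mm squeezed off the plates' outer width brings the tips 2 mm closer together: at 54 mm over the plates the tips stand about 50 mm apart (a good width to carry them, held by the spring alone); at about 45 mm they close on the cone.
- jaw_right: The tongs' right (-y) jaw; origin on its underside at its hinge.
- rest: Pale wooden tongs rest, fixed; origin on the bench under the tongs' grip point (within 5 mm), x along the tongs. Rear post 40 x 44 mm, its middle 100 mm behind the origin, and front bar 16 mm long, 96 mm wide, 52 mm ahead, both 22 mm high; between them only a spine 16 mm wide, 6 mm high, so fingers can go down outside both plates.
- cone_center (a point): The brown pine cone's centre, half-way up: upright, 32 mm across (round) from 6 to 36 mm above its foot, 46 mm tall, about 22 g. It stands on the floor of a glass dish, not always in its middle; this centre is then 27 mm above the bench.
- cone: The same pine cone; origin under the centre of its foot, z up along its axis.
- dish_a: The glass dish that holds the pine cone: round, 90 mm across, rim 13 mm high, floor 4 mm thick, wall 3 mm; loose, 90 g. Origin under its centre.
- dish_b: The other glass dish, the same, with the grey pebble in it. Which dish stands left and which right varies. The tongs' tips must pass above a rim when closing.
- pebble_center (a point): Centre of the grey pebble, 38 mm across and 21 mm high. Leave it.
- eraser: Cream eraser, 45 x 24 x 13 mm, loose on the bench. Leave it.
- pencil: Dark blue hexagonal pencil, 150 mm long and 7.5 mm thick, loose on the bench, along its x axis. Leave it.
- sheet_center (a point): Middle of the white drawing sheet (150 mm along its x, 210 mm along its y, 1 mm thick) that lies fixed on the bench, with a dark pencil sketch of the cone, 60 x 40 mm, in the middle (larger blank sheets lie farther off); at the sheet's surface.
Things that resemble listed ones, but are neither listed nor needed, are in the scene too. What is shaped like the rest but blue is not meant. Leave any yellow look-alike of the cone alone.

How it is judged (in metres and radians):
On the way, in this order (a step that is already met when the one before it is completed fails the run):
1. the tongs are lifted off their rest in the gripper (height (world z) of tongs_grip above 0.055 m and contact force between the fingers and tongs above 1 N and contact force between tongs and rest below 0.05 N and contact force between tongs and cone below 0.05 N), for 0.2 s.
2. the pine cone is lifted clear of its dish between the tongs' jaws (height (world z) of cone_center above 0.07 m and contact force between each of jaw_left, jaw_right and cone above 0.3 N and contact force between the fingers and tongs above 1 N and contact force between tongs and rest below 0.05 N), for 0.2 s.
At the end, for the whole second after the job is handed in: Still holding: cone centre 140 mm or more above the bench, within 40 mm of the sheet's middle, pinched by both jaws (over 0.3 N), tongs in the fingers and off the rest, robot not touching the cone, cone slower than 30 mm/s; pebble, dishes, eraser, pencil moved under 30 mm (height (world z) of cone_center above 0.14 m and horizontal distance between cone_center and sheet_center below 0.04 m and contact force between each of jaw_left, jaw_right and cone above 0.3 N and contact force between the fingers and tongs above 1 N and contact force between tongs and rest below 0.05 N and contact force between cone and the fingers below 0.05 N and contact force between cone and the arm below 0.05 N and linear speed of cone below 0.03 m/s and distance of each of pebble_center, eraser, pencil, dish_a, dish_b from where it was at the start of the episode below 0.03 m); the arm keeps its last pose, push and grip.
It fails at once if the robot itself touches the pine cone (contact force between any of the fingers, the arm and cone above 0.3 N).
It fails at once if the pebble is moved more than 30 mm (distance of pebble_center from where it was at the start of the episode above 0.03 m).
It fails at once if the eraser is moved more than 30 mm (distance of eraser from where it was at the start of the episode above 0.03 m).
It fails at once if the pencil is moved more than 30 mm (distance of pencil from where it was at the start of the episode above 0.03 m).
It fails at once if a dish is moved more than 30 mm (distance of any of dish_a, dish_b from where it was at the start of the episode above 0.03 m).
It also fails if it takes over 45 s, if anything falls off the work surface, if the arm or the gripper's body presses on something with over 40 N, if the wrist force passes 120 N, or if a joint passes its speed limit or range.

## Working session

There is one attempt and no reset: what is moved stays moved. The work goes in short steps, Python scripts to look and compute and a tool call to move; the robot and the scene stay as the last step left them, time stands still between calls to the robot, and variables do not carry over. Pictures are saved under pics/ and viewed, and the job is handed in when it is done.

Besides the shell and the picture viewer there is one more tool, called after "Request:" in YAML: its name, and indented under it one key for each argument. step_arm: Moves the arm, as the interface text tells. Its arguments: {"type":"object","properties":{"xyz":{"type":"array","items":{"type":"array","items":{"type":"number"}}},"spin":{"type":"array","items":{"type":"number"}},"jaw":{"type":"array","items":{"type":"number"}},"force":{"type":"number"}},"required":["xyz","spin","jaw"]}

```bash
mkdir -p pics; ls
python3 - <<'E'
from bench import observe, grab_frame, get_calibration
import cv2, json
print(observe())
for n in ("scene","top","wrist"):
    f=grab_frame(n); cv2.imwrite(f"pics/{n}0.png",f[:,:,::-1])
    c=get_calibration(n); print(n,c)
E
```

```text
pics
{'time_s': 0.0, 'joint_pos': array([-7.63798623e+01,  1.26755545e+01,  8.75233404e+01, -8.06710700e-04,
        7.99101822e+01, -7.22227549e+00]), 'qd': array([ 0.03105322, -0.09267969, -0.0655931 , -0.02484817,  0.03782242,
       -0.02822674]), 'effort': array([-3.40448275e-05, -4.94612110e+01, -3.87380075e+01,  6.98437239e-02,
        5.72313764e-02, -1.77516758e-04]), 'position': array([ 0.2222513 , -0.58350519,  0.22145627]), 'tcp_rot': array([-96.80523103,  89.89092   , 104.03732425]), 'wrist_force': array([-0.1678312 , -0.47035473,  0.35021023]), 'wrist_torque': array([ 0.05627096,  0.04068575, -0.00694386]), 'width': 0.08683291847323331}
scene {'fov_y': 57.61670265755143, 'cx': 313.47518795830683, 'cy': 201.18191273417713, 'dist_coeffs': array([-0.00726966,  0.        ,  0.        ,  0.        ,  0.        ]), 'world_from_camera': array([[ 0.75315777,  0.41691788, -0.50885446,  1.00761791],
       [ 0.65756214, -0.45464854,  0.60075514, -0.49148984],
       [ 0.01911562, -0.78706683, -0.61657149,  0.58960818],
       [ 0.        ,  0.        ,  0.        ,  1.        ]])
[... 273 characters left out ...]
 0.01147623,  0.01511816,  0.00834052],
       [-0.0161281 , -0.09372033, -0.99546792,  1.39349619],
       [ 0.        ,  0.        ,  0.        ,  1.        ]])}
wrist {'fov_y': 59.20189827229224, 'cx': 321.7867139369089, 'cy': 204.30490875687764, 'dist_coeffs': array([-0.04159269,  0.        ,  0.        ,  0.        ,  0.        ]), 'tool_from_camera': array([[ 2.13350379e-04, -2.52531156e-01,  9.67588740e-01,
        -1.61792039e-01],
       [ 9.99999847e-01, -4.40357049e-04, -3.35425793e-04,
        -3.04879721e-05],
       [ 5.10789986e-04,  9.67588663e-01,  2.52531024e-01,
        -6.89511128e-02],
       [ 0.00000000e+00,  0.00000000e+00,  0.00000000e+00,
         1.00000000e+00]])}
```

View pics/top0.png

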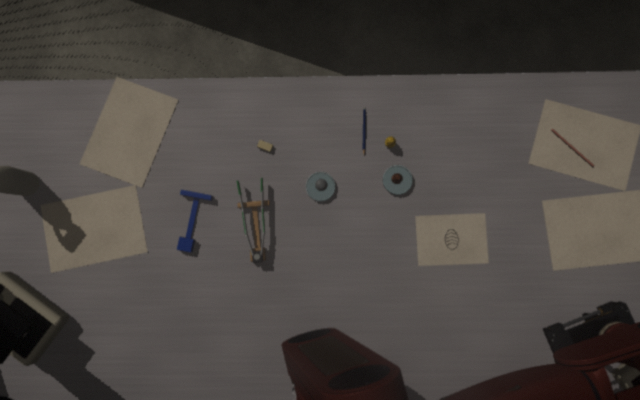

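View pics/scene0.png

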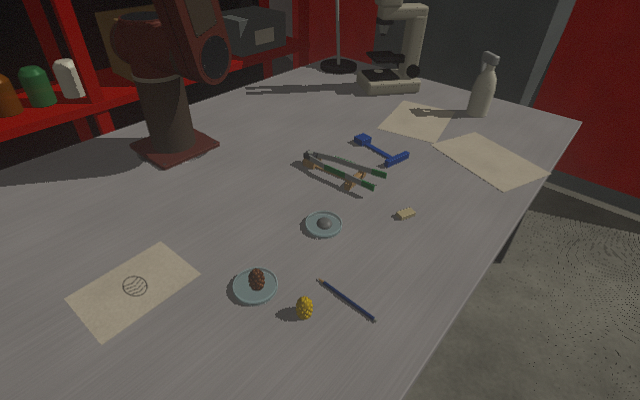

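View pics/wrist0.png

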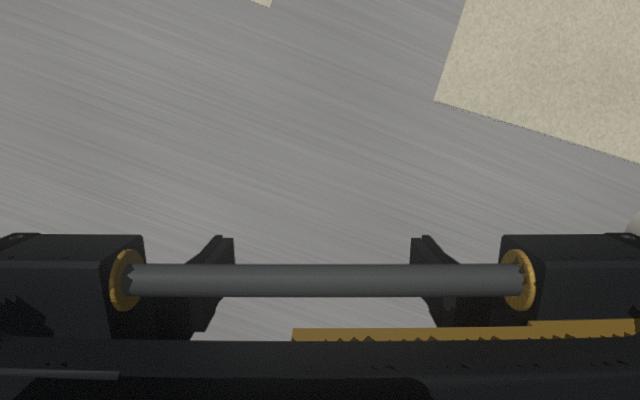

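The top view shows the tongs at about (252,222) with the tips pointing up. The cone is in the right dish (397,179), the pebble is in the left dish (320,185), the sketch is at (451,240), the eraser at (265,146), the pencil at (364,130), and the yellow decoy at (390,141). I'll enlarge crops to measure.

```bash
cat > h.py <<'E'
import numpy as np, cv2
from bench import get_calibration
def cam(n, tool=None):
    c=get_calibration(n); f=200/np.tan(np.radians(c["fov_y"]/2))
    K=np.array([[f,0,c["cx"]],[0,f,c["cy"]],[0,0,1]])
    T=c["world_from_camera"] if "world_from_camera" in c else tool@c["tool_from_camera"]
    return K,np.array(c["dist_coeffs"]),T
def p2w(n,uv,z,tool=None):
    K,d,T=cam(n,tool); q=cv2.undistortPoints(np.array(uv,float).reshape(-1,1,2),K,d).reshape(-1,2)
    r=np.c_[q,np.ones(len(q))]@T[:3,:3].T; o=T[:3,3]
    z=np.broadcast_to(z,len(q))
    return o+r*((z-o[2])/r[:,2])[:,None]
def w2p(n,P,tool=None):
    K,d,T=cam(n,tool); Ti=np.linalg.inv(T)
    return cv2.projectPoints(np.array(P,float).reshape(-1,1,3),cv2.Rodrigues(Ti[:3,:3])[0],Ti[:3,3],K,d)[0].reshape(-1,2)
def toolT(o):
    from scipy.spatial.transform import Rotation as R
    T=np.eye(4);T[:3,:3]=R.from_euler('xyz',o["tcp_rot"],degrees=True).as_matrix();T[:3,3]=o["position"];return T
E
python3 - <<'E'
import cv2,numpy as np
i=cv2.imread('pics/top0.png')
def crop(x0,y0,w,h,s,name):
    c=np.clip(i[y0:y0+h,x0:x0+w].astype(float)*1.8,0,255).astype('uint8')
    cv2.imwrite(name,cv2.resize(c,None,fx=s,fy=s,interpolation=cv2.INTER_CUBIC))
crop(220,165,70,105,6,'pics/t1.png' if 0 else 'pics/c1.png')
crop(290,130,210,145,3.8,'pics/c2.png') if 0 else crop(295,130,200,140,4,'pics/c2.png')
E
```

```text
(no output)
```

View pics/c1.png

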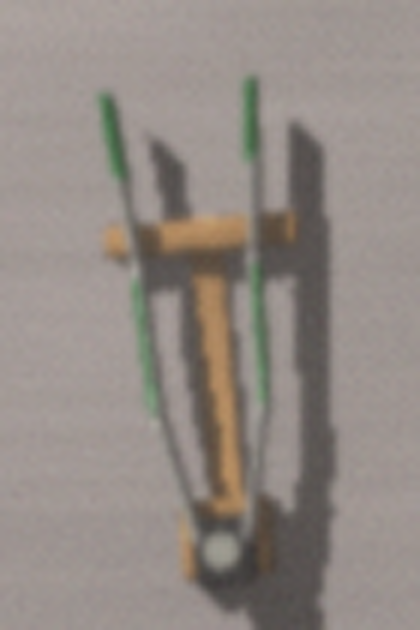

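View pics/c2.png

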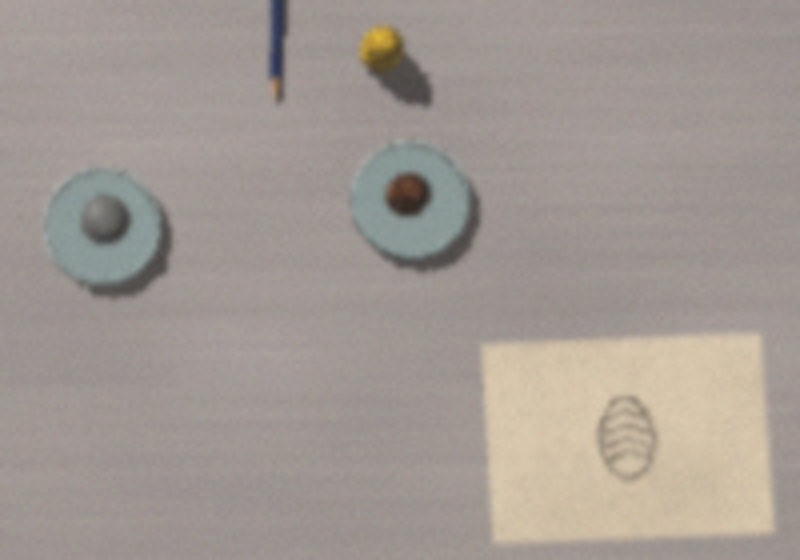

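Run:
```python
from h import *
a=lambda L,o,s:[(o[0]+(x-.5)/s,o[1]+(y-.5)/s) for x,y in L]
np.set_printoptions(precision=4,suppress=True)
print('tongs pivot,tips,grip,\n',p2w('top',a([(220,550),(181,127),(202,340)],(220,165),6),.04))
print('tip pads l,r; plates l,r',p2w('top',a([(112,137),(250,118),(146,345),(259,335)],(220,165),6),.036))
print('cone',p2w('top',a([(408,194)],(295,130),4),.045))
print('dish',p2w('top',a([(412,200),(104,227)],(295,130),4),.01))
print('yellow,pencil tip',p2w('top',a([(381,48)],(295,130),4),.04),p2w('top',a([(277,103)],(295,130),4),.004))
s=p2w('top',a([(482,345),(760,334),(774,530),(494,543)],(295,130),4),.001);print(s,s.mean(0))
# scene checks
print('scene cone', w2p('scene',[[.5,-.15,.027]]))
```

```text
tongs pivot,tips,grip,
 [[0.3904 0.2156 0.04  ]
 [0.5992 0.2356 0.04  ]
 [0.4933 0.2248 0.04  ]]
tip pads l,r; plates l,r [[0.5951 0.2707 0.036 ]
 [0.6038 0.2019 0.036 ]
 [0.4913 0.2532 0.036 ]
 [0.4956 0.1972 0.036 ]]
cone [[ 0.6163 -0.2005  0.045 ]]
dish [[ 0.6165 -0.2088  0.01  ]
 [ 0.5987  0.025   0.01  ]]
yellow,pencil tip [[ 0.7274 -0.184   0.04  ]] [[ 0.6936 -0.1085  0.004 ]]
[[ 0.5064 -0.2602  0.001 ]
 [ 0.5125 -0.4695  0.001 ]
 [ 0.3657 -0.4733  0.001 ]
 [ 0.3578 -0.2647  0.001 ]] [ 0.4356 -0.3669  0.001 ]
scene cone [[237.8738 235.2399]]
```

```bash
cat > mv.py <<'E'
from h import *
from bench import observe
def plan(target, yaw, o=None):
    """target TCP xyz, yaw = direction of tongs x; tool pointing down"""
    o=o or observe(); T=toolT(o); R=T[:3,:3]
    d=R.T@(np.array(target)-T[:3,3])
    want=np.array([-np.sin(np.radians(yaw)),np.cos(np.radians(yaw)),0]) # tongs y
    w=R.T@want; s=np.arctan2(w[2],w[1])
    alts=[s, s-np.sign(s)*np.pi]
    print('tcp',o['position'].round(4),'t',round(o['time_s'],2),'w',o['width'].round(4),'F',o['wrist_force'].round(2),'j6',o['joint_pos'][5].round(1))
    print('R',R.round(3).tolist()); print('xyz units',(d/.03).round(3),'spin',np.round(alts,3))
E
python3 -c "
from mv import *
plan([.49,.2252,.16],5.3)"
```

```text
Traceback (most recent call last):
  File "mv.py", line 10, in plan
    print('tcp',o['position'].round(4),'t',round(o['time_s'],2),'w',o['width'].round(4),'F',o['wrist_force'].round(2),'j6',o['joint_pos'][5].round(1))
                                                                    ^^^^^^^^^^^^^^^^
AttributeError: 'float' object has no attribute 'round'
```

```bash
sed -i "s/o\['width'\].round(4)/round(o['width'],4)/" mv.py; python3 -c "
from mv import *
plan([.49,.2252,.16],5.3)"
```

```text
tcp [ 0.2223 -0.5836  0.2217] t 0.15 w 0.087 F [-0.63  0.3   0.6 ] j6 -7.2
R [[-0.0, 0.356, -0.935], [0.001, -0.935, -0.356], [-1.0, -0.001, -0.0]]
xyz units [  2.093 -22.018 -17.933] spin [-2.87   0.271]
```

Request:
step_arm:
  xyz:
    - [0.5,-5.2,-4.2]
    - [0.5,-5.2,-4.2]
    - [0.5,-5.2,-4.2]
    - [0.5,-5.2,-4.2]
    - [0.5,-5.2,-4.2]
  spin: [0.06,0.1,0.14,0.2,0.271]
  jaw: [87,87,87,87,87]
  force: 20

```text
time_s: 0.65
position: [0.2856, -0.3877, 0.2058]
tcp_rot: [-87.1, 89.7, 98.3]
wrist_force: [-0.1, -1.1, -0.1]
width: 0.0869
```

```bash
python3 -c "
from mv import *
plan([.49,.2252,.16],5.3)"
```

```text
tcp [ 0.2856 -0.3877  0.2058] t 0.65 w 0.0869 F [-0.08 -1.09 -0.06] j6 21.5
R [[-0.001, 0.094, -0.996], [0.005, -0.996, -0.094], [-1.0, -0.005, 0.0]]
xyz units [  1.619 -19.692  -8.704] spin [-3.14e+00  2.00e-03]
```

Request:
step_arm:
  xyz:
    - [0.5,-7.6,-3.3]
    - [0.5,-7.6,-3.3]
    - [0.5,-7.6,-3.3]
    - [0.5,-7.6,-3.3]
    - [0.5,-7.6,-3.3]
  spin: [0,0,0,0,0]
  jaw: [87,87,87,87,87]

```text
time_s: 1.15
position: [0.3621, -0.1554, 0.1924]
tcp_rot: [158.1, 90.0, -16.7]
wrist_force: [1.6, -0.8, 0.5]
width: 0.087
```

Request:
step_arm:
  xyz:
    - [0.4,-7.6,-3.4]
    - [0.4,-7.6,-3.4]
    - [0.4,-7.6,-3.4]
    - [0.4,-7.6,-3.4]
    - [0.4,-7.6,-3.4]
  spin: [0,0,0,0,0]
  jaw: [87,87,87,87,87]

```text
time_s: 1.65
position: [0.4427, 0.0813, 0.1806]
tcp_rot: [163.3, 90.0, -11.4]
wrist_force: [1.6, -1.1, -0.0]
width: 0.0868
```

```bash
python3 -c "
from mv import *
plan([.49,.2252,.16],5.3)"
```

```text
tcp [0.4427 0.0813 0.1806] t 1.65 w 0.0868 F [ 1.61 -1.07 -0.03] j6 85.0
R [[0.001, 0.093, -0.996], [-0.0, -0.996, -0.093], [-1.0, 0.0, -0.001]]
xyz units [ 0.686 -4.628 -2.017] spin [-3.141e+00  1.000e-03]
```

Request:
step_arm:
  xyz:
    - [0.5,-4.4,-1.9]
    - [0.5,-4.4,-1.9]
    - [0.5,-4.4,-1.9]
    - [0.5,-4.4,-1.9]
    - [0.5,-4.4,-1.9]
  spin: [0,0,0,0,0]
  jaw: [87,87,87,87,87]

```text
time_s: 2.15
position: [0.4863, 0.2166, 0.1646]
tcp_rot: [19.4, 89.9, -155.2]
wrist_force: [0.1, -0.1, -0.3]
width: 0.0869
```

Run:
```python
from mv import *
from bench import grab_frame
plan([.49,.2252,.16],5.3)
o=observe(); f=grab_frame('wrist'); np.savez('w1.npz',T=toolT(o)); cv2.imwrite('pics/w1.png',f[:,:,::-1])
f=grab_frame('top'); cv2.imwrite('pics/top1.png',f[:,:,::-1])
```

```text
tcp [0.4863 0.2166 0.1646] t 2.15 w 0.0869 F [ 0.14 -0.11 -0.33] j6 100.1
R [[-0.002, 0.095, -0.995], [-0.001, -0.995, -0.095], [-1.0, 0.001, 0.002]]
xyz units [ 0.154 -0.275 -0.149] spin [-3.139e+00  3.000e-03]
```

View pics/w1.png

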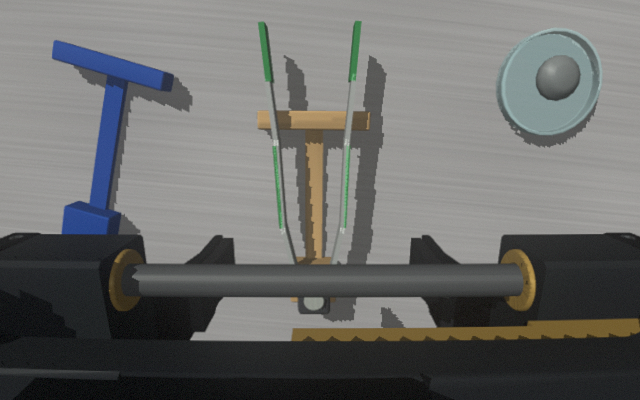

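The wrist view shows the tongs on the pale rest: tip pads near (266,50) and (355,50), plates around (278,187) and (345,187), and the pivot near (314,303). I'll enlarge it.

Run:
```python
import cv2,numpy as np
i=cv2.imread('pics/w1.png')
cv2.imwrite('pics/w1a.png',cv2.resize(i[10:140,240:380],None,fx=4.5,fy=4.5,interpolation=cv2.INTER_CUBIC))
cv2.imwrite('pics/w1b.png',cv2.resize(i[125:255,240:380],None,fx=4.5,fy=4.5,interpolation=cv2.INTER_CUBIC))
```

```text
(no output)
```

View pics/w1a.png

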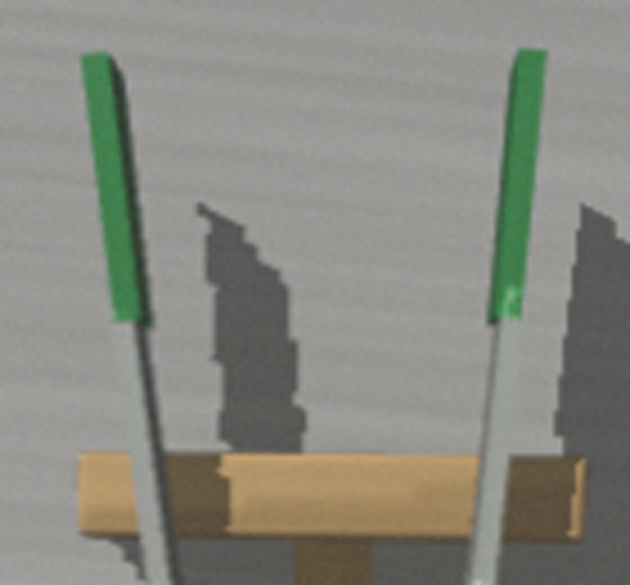

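View pics/w1b.png

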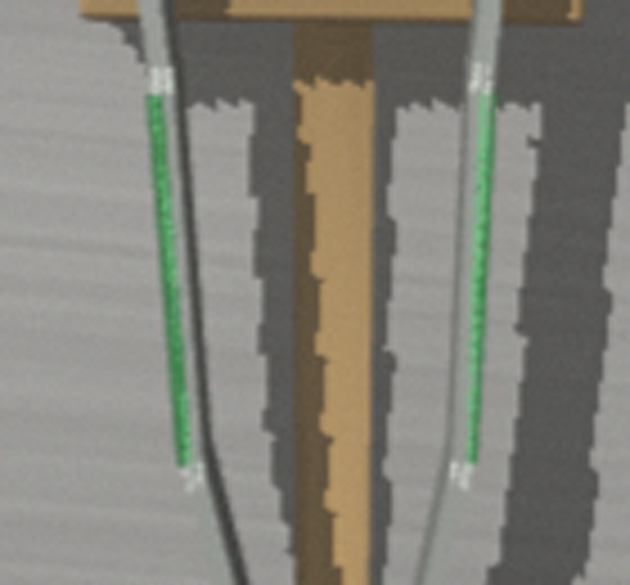

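Run:
```python
from h import *
T=np.load('w1.npz')['T']; np.set_printoptions(precision=4,suppress=True)
g=lambda L,oy,z:p2w('wrist',[(240+(x+.5)/4.5-.5,oy+(y+.5)/4.5-.5) for x,y in L],z,T)
P=g([(147,95),(177,465),(495,95),(479,465)],125,.04)
Q=g([(82,57),(115,320),(546,52),(522,318)],10,.04)
print(P,P.mean(0));print(Q,Q.mean(0))
d=Q.mean(0)-P.mean(0);print(np.linalg.norm(d),np.degrees(np.arctan2(d[1],d[0])))
print(np.linalg.norm(P[:2].mean(0)-P[2:].mean(0)))
B=g([(78,533),(583,538)],10,.022);print(B,np.linalg.norm(B[0]-B[1]))
```

```text
[[0.5252 0.2605 0.04  ]
 [0.456  0.2506 0.04  ]
 [0.5311 0.1984 0.04  ]
 [0.4614 0.1934 0.04  ]] [0.4934 0.2257 0.04  ]
[[0.616  0.2771 0.04  ]
 [0.5746 0.2691 0.04  ]
 [0.624  0.2003 0.04  ]
 [0.5815 0.1994 0.04  ]] [0.599  0.2365 0.04  ]
0.10618199043690082 5.810601879541057
0.05994344470110735
[[0.537  0.2767 0.022 ]
 [0.545  0.1818 0.022 ]] 0.09520092046421755
```

```bash
python3 -c "
from mv import *
plan([.4925,.2256,.06],5.4)"
```

```text
tcp [0.4866 0.2151 0.1653] t 2.25 w 0.0868 F [ 0.69 -0.18  0.36] j6 100.1
R [[-0.001, 0.092, -0.996], [-0.001, -0.996, -0.092], [-1.0, 0.0, 0.001]]
xyz units [ 3.51  -0.331 -0.229] spin [ 3.14e+00 -2.00e-03]
```

Request:
step_arm:
  xyz:
    - [1.0,-0.33,-0.23]
    - [2.0,-0.33,-0.23]
    - [3.0,-0.33,-0.23]
    - [3.5,-0.33,-0.23]
    - [3.5,-0.33,-0.23]
  spin: [0,0,0,0,0]
  jaw: [87,87,87,87,87]

```text
time_s: 2.75
position: [0.4911, 0.2247, 0.0586]
tcp_rot: [12.3, 89.7, -162.5]
wrist_force: [0.4, 0.2, -0.3]
width: 0.0871
```

Run:
```python
from mv import *
from bench import grab_frame
plan([.4925,.2256,.014],5.4)
f=grab_frame('wrist'); cv2.imwrite('pics/w2.png',f[:,:,::-1])
```

```text
tcp [0.4911 0.2247 0.0586] t 2.75 w 0.0871 F [ 0.41  0.19 -0.26] j6 101.0
R [[-0.004, 0.091, -0.996], [-0.001, -0.996, -0.091], [-1.0, 0.001, 0.004]]
xyz units [ 1.485 -0.027 -0.054] spin [ 3.138e+00 -3.000e-03]
```

View pics/w2.png

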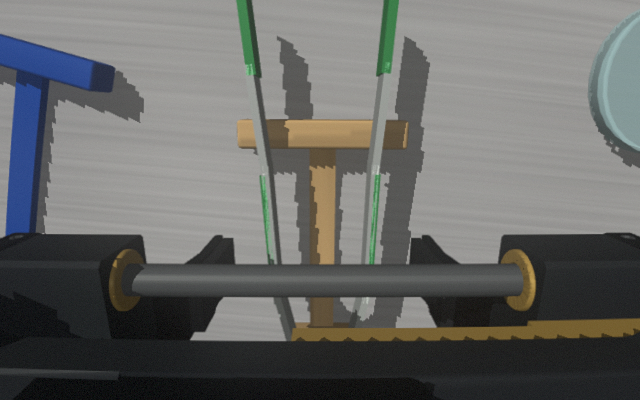

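The plates (265 and 375) sit centred between the fingers (235 and 412), so I'm descending.

Request:
step_arm:
  xyz:
    - [0.7,-0.03,-0.05]
    - [1.2,-0.03,-0.05]
    - [1.45,-0.03,-0.05]
    - [1.45,-0.03,-0.05]
    - [1.45,-0.03,-0.05]
  spin: [0,0,0,0,0]
  jaw: [87,87,87,87,75]

```text
time_s: 3.3
position: [0.4947, 0.2275, 0.0176]
tcp_rot: [-171.0, 90.0, 14.3]
wrist_force: [-0.9, 0.5, 0.4]
width: 0.0839
```

Request:
step_arm:
  xyz:
    - [0,0,0]
    - [0,0,0]
    - [0,0,0]
    - [0,0,0]
    - [0,0,0]
  spin: [0,0,0,0,0]
  jaw: [62,54,54,54,54]
  force: 20

```text
time_s: 3.8
position: [0.4949, 0.2274, 0.0175]
tcp_rot: [178.3, 89.9, 3.6]
wrist_force: [0.7, -1.1, 2.9]
width: 0.0555
```

Request:
step_arm:
  xyz:
    - [0,0,0]
    - [0,0,0]
  spin: [0,0]
  jaw: [54,54]

```text
time_s: 4.0
position: [0.4949, 0.2274, 0.0175]
tcp_rot: [-179.1, 89.9, 6.2]
wrist_force: [-0.1, -0.5, 4.2]
width: 0.0542
```

Run:
```python
from mv import *
from bench import grab_frame
plan([.4925,.2256,.014],5.4)
f=grab_frame('wrist'); cv2.imwrite('pics/w3.png',f[:,:,::-1])
f=grab_frame('scene'); cv2.imwrite('pics/s3.png',cv2.resize(f[120:220,270:420,::-1],None,fx=5,fy=5))
```

```text
tcp [0.4949 0.2274 0.0175] t 4.0 w 0.0542 F [-0.09 -0.52  4.18] j6 101.1
R [[0.001, 0.093, -0.996], [0.0, -0.996, -0.093], [-1.0, -0.0, -0.001]]
xyz units [0.117 0.052 0.087] spin [ 3.14e+00 -1.00e-03]
```

View pics/w3.png

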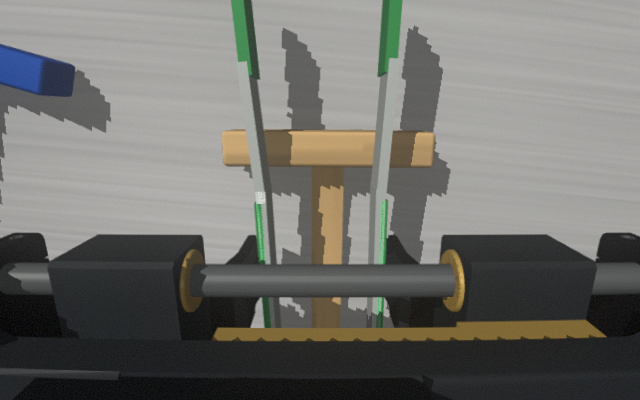

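View pics/s3.png

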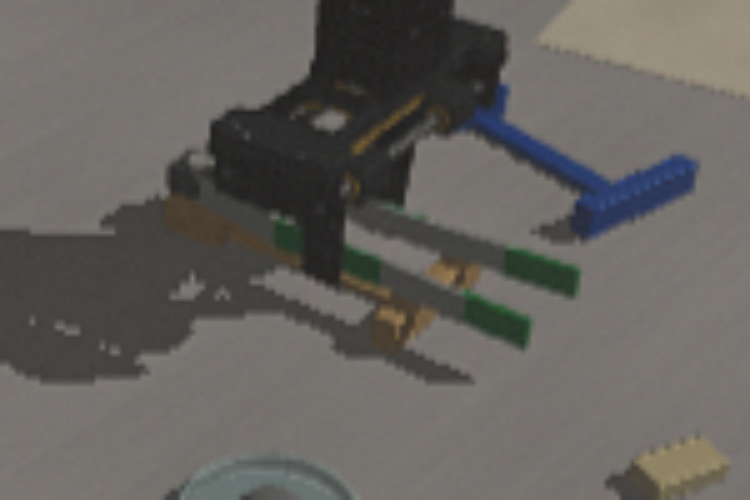

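Request:
step_arm:
  xyz:
    - [-0.2,0,0]
    - [-0.5,0,0]
    - [-0.9,0,0]
    - [-1.3,0,0]
    - [-1.7,0,0]
  spin: [0,0,0,0,0]
  jaw: [54,54,54,54,54]

```text
time_s: 4.6
position: [0.4946, 0.2275, 0.0694]
tcp_rot: [-163.0, 90.0, 22.3]
wrist_force: [-0.1, -0.7, -0.8]
width: 0.0543
```

Request:
step_arm:
  xyz:
    - [-0.5,0,0]
    - [-1.0,0,0]
    - [-1.5,0,0]
    - [-1.7,0,0]
    - [-1.7,0,0]
  spin: [0,0,0,0,0]
  jaw: [54,54,54,54,54]

```text
time_s: 5.1
position: [0.4953, 0.2277, 0.1206]
tcp_rot: [-168.4, 89.8, 17.0]
wrist_force: [0.1, 0.4, -1.3]
width: 0.0545
```

Run:
```python
from mv import *
from bench import grab_frame
plan([.4925,.2256,.12],5.4)
T=toolT(observe());np.savez('w4.npz',T=T)
f=grab_frame('wrist'); cv2.imwrite('pics/w4.png',f[:,:,::-1])
f=grab_frame('scene'); cv2.imwrite('pics/s4.png',cv2.resize(f[80:200,270:420,::-1],None,fx=5,fy=5))
```

```text
tcp [0.4953 0.2277 0.1206] t 5.1 w 0.0545 F [ 0.1   0.42 -1.32] j6 101.1
R [[0.003, 0.093, -0.996], [0.001, -0.996, -0.093], [-1.0, -0.001, -0.003]]
xyz units [0.021 0.059 0.101] spin [ 3.14e+00 -2.00e-03]
```

View pics/w4.png

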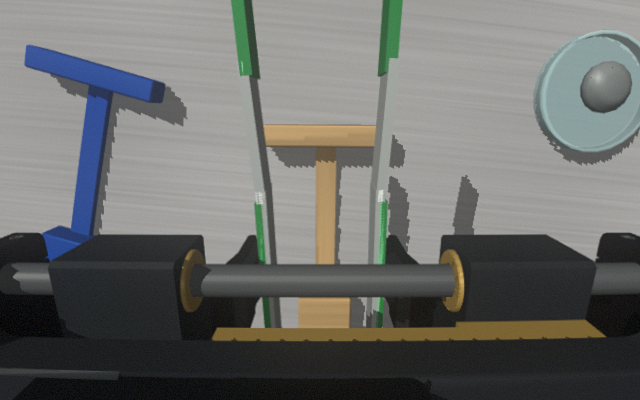

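View pics/s4.png

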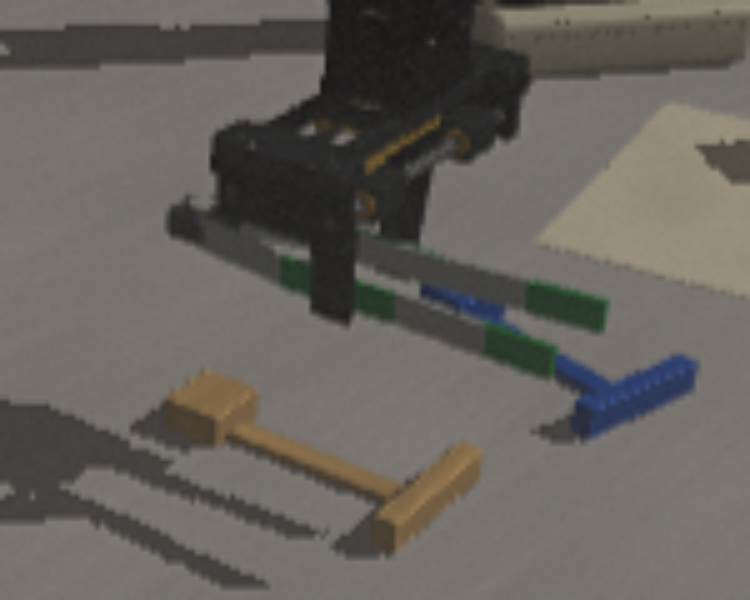

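The tongs are lifted and level, and still in the fingers. Next I'll measure the tips in the tool frame and the cone position, first from the top and scene views.

Run:
```python
from h import *
import cv2
np.set_printoptions(precision=4,suppress=True)
T=np.load('w4.npz')['T']
# pad rear corners (outer left, outer right), plate front corners
W=p2w('wrist',[(239.5,75),(398,61),(256,205),(386,203)],T[2,3]+.0225,T)
print('tool frame',(np.c_[W,np.ones(4)]@np.linalg.inv(T).T)[:,:3])
i=cv2.imread('pics/scene0.png')
cv2.imwrite('pics/s0c.png',cv2.resize(i[250:320,220:330],None,fx=7,fy=7,interpolation=cv2.INTER_CUBIC))
for nm,z in (('cone mid',.027),('foot',.004),('top',.05)):
    print(nm,w2p('scene',[[.6163,-.2005,z]]),w2p('top',[[.6163,-.2005,z]]))
```

```text
tool frame [[-0.0223 -0.0311 -0.0828]
 [-0.0223  0.0283 -0.0878]
 [-0.0224 -0.0271 -0.0323]
 [-0.0224  0.0261 -0.0331]]
cone mid [[255.9195 275.4946]] [[395.9591 179.2115]]
foot [[256.8159 283.0086]] [[394.8288 180.2554]]
top [[254.9875 267.6777]] [[397.1277 178.1322]]
```

View pics/s0c.png

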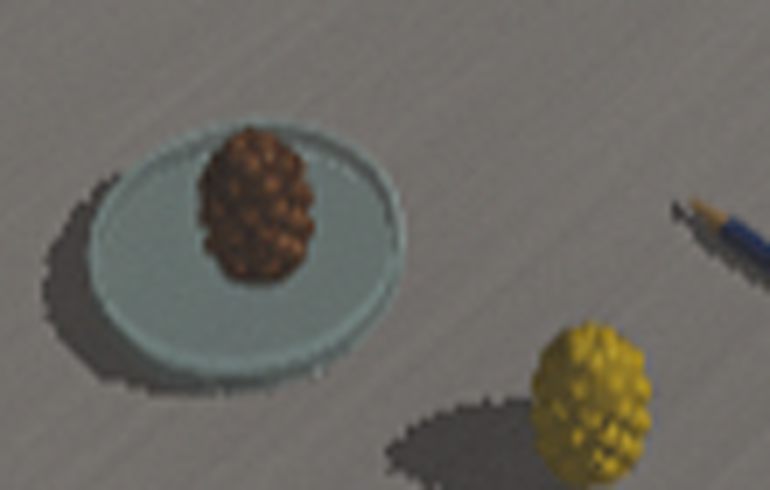

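Run:
```python
from h import *
np.set_printoptions(precision=4,suppress=True)
print(p2w('scene',[(256.6,279.3)],.027),p2w('top',[(396.9,178.4)],.035), p2w('scene',[(255.2,285)],.013))
from mv import plan
y=-14
dx=np.array([np.cos(np.radians(y)),np.sin(np.radians(y))])
c=np.array([.618,-.199])
plan([*(c-.106*dx),.15],y)
```

```text
[[ 0.6245 -0.206   0.027 ]] [[ 0.6176 -0.2021  0.035 ]] [[ 0.6237 -0.2104  0.013 ]]
tcp [0.4941 0.2273 0.1187] t 5.2 w 0.0541 F [ 0.28 -0.65 -0.83] j6 101.1
R [[-0.001, 0.093, -0.996], [-0.0, -0.996, -0.093], [-1.0, 0.0, 0.001]]
xyz units [-1.041 13.363  0.539] spin [-2.804  0.337]
```

Request:
step_arm:
  xyz:
    - [-0.2,0.5,0.0]
    - [-0.4,1.3,0.1]
    - [-0.6,2.3,0.2]
    - [-0.8,3.4,0.3]
    - [-1.0,4.5,0.3]
  spin: [0,0.03,0.08,0.13,0.18]
  jaw: [54,54,54,54,54]

```text
time_s: 5.7
position: [0.497, 0.0902, 0.1487]
tcp_rot: [19.0, 89.9, -166.1]
wrist_force: [1.2, 0.1, -0.9]
width: 0.0542
```

Run:
```python
from mv import *
y=-14
dx=np.array([np.cos(np.radians(y)),np.sin(np.radians(y))])
plan([*(np.array([.618,-.201])-.106*dx),.15],y)
```

```text
tcp [0.497  0.0902 0.1487] t 5.7 w 0.0542 F [ 1.18  0.15 -0.87] j6 96.4
R [[-0.002, -0.089, -0.996], [-0.0, -0.996, 0.089], [-1.0, 0.001, 0.002]]
xyz units [-0.041  8.764 -1.389] spin [-2.986  0.156]
```

Request:
step_arm:
  xyz:
    - [0,1.1,-0.2]
    - [0,2.2,-0.4]
    - [0,3.3,-0.5]
    - [0,4.4,-0.7]
    - [0,5.5,-0.9]
  spin: [0.03,0.06,0.1,0.13,0.15]
  jaw: [54,54,54,54,54]

```text
time_s: 6.2
position: [0.5095, -0.0767, 0.1486]
tcp_rot: [9.8, 89.9, 176.1]
wrist_force: [0.3, 0.7, -0.9]
width: 0.0541
```

Run:
```python
from mv import *
y=-14
dx=np.array([np.cos(np.radians(y)),np.sin(np.radians(y))])
plan([*(np.array([.618,-.201])-.106*dx),.15],y)
```

```text
tcp [ 0.5095 -0.0767  0.1486] t 6.2 w 0.0541 F [ 0.33  0.67 -0.88] j6 86.4
R [[-0.001, -0.236, -0.972], [0.0, -0.972, 0.236], [-1.0, 0.0, 0.001]]
xyz units [-0.047  3.151 -0.959] spin [-3.136  0.006]
```

Request:
step_arm:
  xyz:
    - [0,1.0,-0.3]
    - [0,1.9,-0.6]
    - [0,2.6,-0.8]
    - [0,3.0,-0.9]
    - [0,3.0,-0.9]
  spin: [0,0,0,0,0]
  jaw: [54,54,54,54,54]

```text
time_s: 6.7
position: [0.5149, -0.17, 0.1487]
tcp_rot: [6.4, 90.0, 172.7]
wrist_force: [-0.1, -0.3, -1.2]
width: 0.0537
```

Run:
```python
from mv import *
from bench import grab_frame
y=-14
dx=np.array([np.cos(np.radians(y)),np.sin(np.radians(y))])
plan([*(np.array([.618,-.201])-.106*dx),.15],y)
T=toolT(observe());np.savez('w5.npz',T=T)
f=grab_frame('wrist'); cv2.imwrite('pics/w5.png',f[:,:,::-1])
```

```text
tcp [ 0.5149 -0.17    0.1487] t 6.7 w 0.0537 F [-0.12 -0.29 -1.15] j6 77.1
R [[-0.001, -0.237, -0.971], [0.0, -0.971, 0.237], [-1.0, 0.0, 0.001]]
xyz units [-0.045  0.171 -0.05 ] spin [-3.137  0.005]
```

View pics/w5.png

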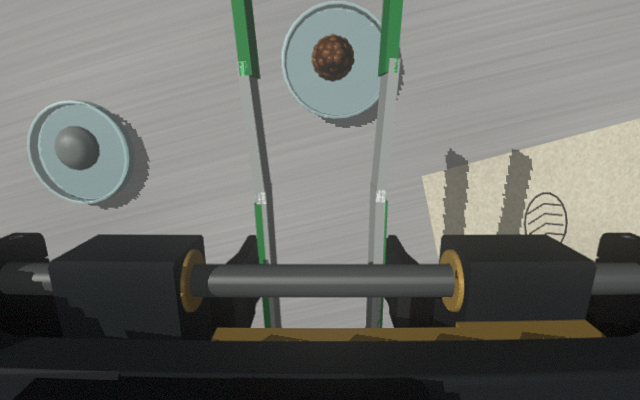

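Run:
```python
from h import *
import cv2
np.set_printoptions(precision=4,suppress=True)
T=np.load('w5.npz')['T']; Ti=np.linalg.inv(T)
i=cv2.imread('pics/w5.png'); 
cv2.imwrite('pics/w5a.png',cv2.resize(i[0:130,220:410],None,fx=4,fy=4,interpolation=cv2.INTER_CUBIC))
b,g,r=[i[:,:,k].astype(int) for k in range(3)]
m=((r>g*1.35)&(r>b*1.4)).astype('uint8'); m[130:]=0; m[:,:290]=0;m[:,375:]=0
ys,xs=np.nonzero(m);print(len(xs),xs.mean(),ys.mean(),xs.min(),xs.max(),ys.min(),ys.max())
# model silhouette: fit
from scipy.optimize import least_squares
def sil(c):
    P=[]
    for z,rr in ((.010,.016),(.025,.016),(.040,.016),(.047,.011),(.05,.005),(.004,.010)):
        a=np.linspace(0,6.283,40); P+= [[c[0]+rr*np.cos(t),c[1]+rr*np.sin(t),z] for t in a]
    p=w2p('wrist',P,T); return np.array([p[:,0].min(),p[:,0].max(),p[:,1].min(),p[:,1].max()])
obs=np.array([xs.min(),xs.max(),ys.min(),ys.max()])
s=least_squares(lambda c:sil(c)-obs,[.618,-.2]);print('cone',s.x,s.fun)
c=s.x
print('cone tool',Ti@[*c,.027,1])
print('dish',p2w('wrist',[(338,60)],.012,T))
```

```text
241 325.64315352697093 49.54356846473029 313 344 35 66
cone [ 0.6234 -0.2013] [-6.7924  6.7983 -9.2543 11.0447]
cone tool [ 0.1216  0.0047 -0.113   1.    ]
dish [[ 0.6184 -0.2084  0.012 ]]
```

View pics/w5a.png

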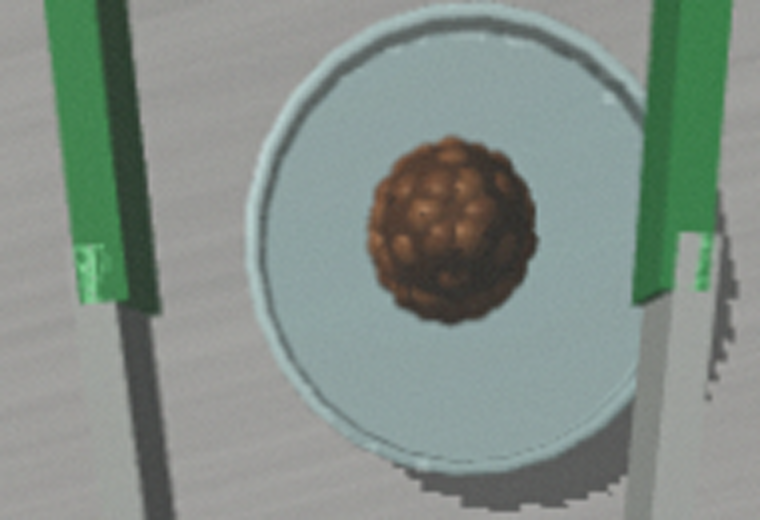

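Run:
```python
from h import *
np.set_printoptions(precision=4,suppress=True)
T=np.load('w5.npz')['T']; Ti=np.linalg.inv(T)
from scipy.optimize import least_squares
def sil(c):
    P=[]
    for z,rr in ((.010,.016),(.025,.016),(.040,.016),(.047,.011),(.05,.005),(.004,.010)):
        a=np.linspace(0,6.283,40); P+= [[c[0]+rr*np.cos(t),c[1]+rr*np.sin(t),z] for t in a]
    p=w2p('wrist',P,T); return np.array([p[:,0].min(),p[:,0].max(),p[:,1].min(),p[:,1].max()])
s=least_squares(lambda c:sil(c)-[312,354.5,34,81.2],[.618,-.2]);c=s.x
print('cone',c,s.fun,'tool',Ti@[*c,.027,1])
for z in (.0225,):
  W=p2w('wrist',[(239.5,75.5),(398,72.5),(256,205),(386,203)],T[2,3]+z,T)
  W=(np.c_[W,np.ones(4)]@Ti.T)[:,:3];print(W, 'pad ctr y',W[:2,1].mean(),'z',W[:2,2].mean()-.0215)
```

```text
cone [ 0.6182 -0.2036] [-0.9565  0.9581 -1.4119  1.6827] tool [ 0.1216  0.0081 -0.1084  1.    ]
[[-0.0226 -0.0311 -0.0826]
 [-0.0226  0.0284 -0.0836]
 [-0.0225 -0.0272 -0.0322]
 [-0.0225  0.0261 -0.0331]] pad ctr y -0.0013565071641803515 z -0.10459451609583734
```

Request:
step_arm:
  xyz:
    - [0.3,0.15,-0.07]
    - [0.9,0.32,-0.15]
    - [1.6,0.32,-0.15]
    - [2.2,0.32,-0.15]
    - [2.4,0.32,-0.15]
  spin: [0,0,0,0,0]
  jaw: [54,54,54,54,54]

```text
time_s: 7.25
position: [0.5159, -0.177, 0.0741]
tcp_rot: [-15.5, 89.7, 150.9]
wrist_force: [-0.5, 0.3, -0.4]
width: 0.0543
```

Request:
step_arm:
  xyz:
    - [0,0,0]
  spin: [0]
  jaw: [54]

```text
time_s: 7.35
position: [0.5167, -0.1776, 0.0756]
tcp_rot: [-16.1, 89.8, 150.4]
wrist_force: [-0.5, -0.3, -2.0]
width: 0.054
```

Run:
```python
from mv import *
from bench import grab_frame
T=toolT(observe());np.savez('w6.npz',T=T)
f=grab_frame('wrist'); cv2.imwrite('pics/w6.png',f[:,:,::-1])
f=grab_frame('scene'); cv2.imwrite('pics/s6.png',cv2.resize(f[200:320,190:340,::-1],None,fx=5,fy=5))
print(T[:3,3]); c=[.6182,-.2036,.027,1]
print(np.linalg.inv(T)@c, [w2p('wrist',[[.6182,-.2036,z]],T) for z in (.027,.05)])
```

```text
[ 0.5167104  -0.17756777  0.07559048]
[ 0.04829033  0.00160923 -0.10490141  1.        ] [array([[324.98410706,  46.2635436 ]]), array([[325.35949629,  37.90364746]])]
```

View pics/w6.png

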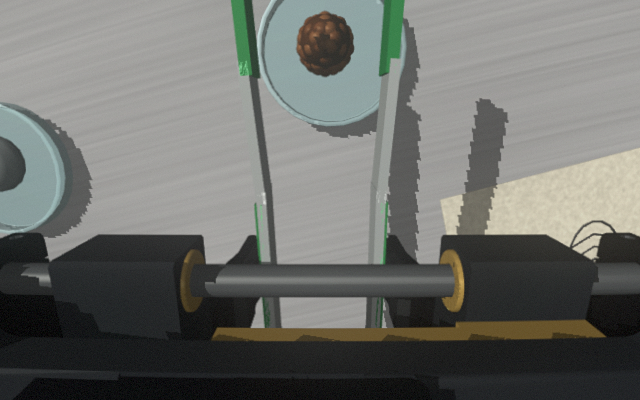

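View pics/s6.png

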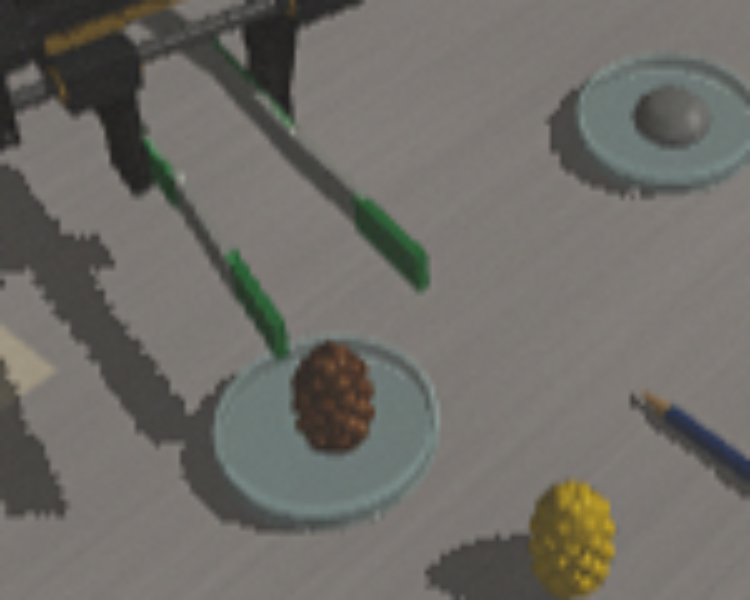

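The cone at (325,44) sits nearly centred between the pads (inner edges 258 and 385), with about 3 mm of sideways error left. I'll shift that out and descend with the tips straddling the cone.

Request:
step_arm:
  xyz:
    - [0.1,0.1,0]
    - [0.5,0.1,0]
    - [1.0,0.1,0]
    - [1.5,0.1,0]
    - [1.9,0.1,0]
  spin: [0,0,0,0,0]
  jaw: [54,54,54,54,54]

```text
time_s: 7.95
position: [0.5159, -0.1812, 0.0178]
tcp_rot: [-13.8, 89.9, 152.6]
wrist_force: [0.3, 0.3, -1.0]
width: 0.0542
```

Request:
step_arm:
  xyz:
    - [0.1,0,0]
    - [0.1,0,0]
  spin: [0,0]
  jaw: [54,54]

```text
time_s: 8.15
position: [0.5162, -0.1813, 0.0158]
tcp_rot: [-13.8, 89.9, 152.6]
wrist_force: [0.1, -0.7, -1.0]
width: 0.0542
```

Run:
```python
from mv import *
from bench import grab_frame
o=observe();T=toolT(o);np.savez('w7.npz',T=T);print(o['wrist_force'])
f=grab_frame('wrist'); cv2.imwrite('pics/w7.png',f[:,:,::-1])
f=grab_frame('scene'); cv2.imwrite('pics/s7.png',cv2.resize(f[210:330,190:340,::-1],None,fx=5,fy=5))
print(T[:3,3]); print(np.linalg.inv(T)@[.6182,-.2036,.027,1])
```

```text
[ 0.05011066 -0.65917028 -0.97617   ]
[ 0.51617959 -0.1813481   0.01582627]
[-0.01139294 -0.00235332 -0.10436871  1.        ]
```

View pics/w7.png

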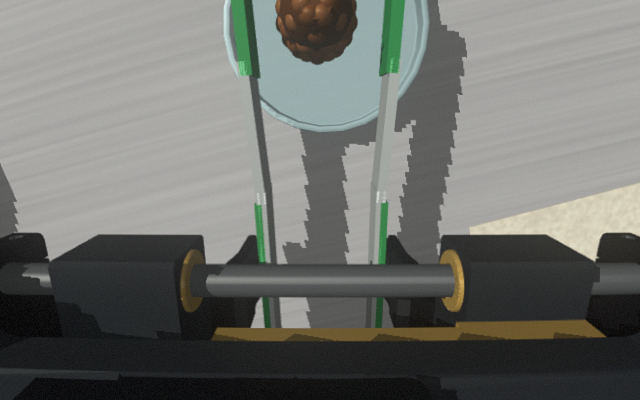

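View pics/s7.png

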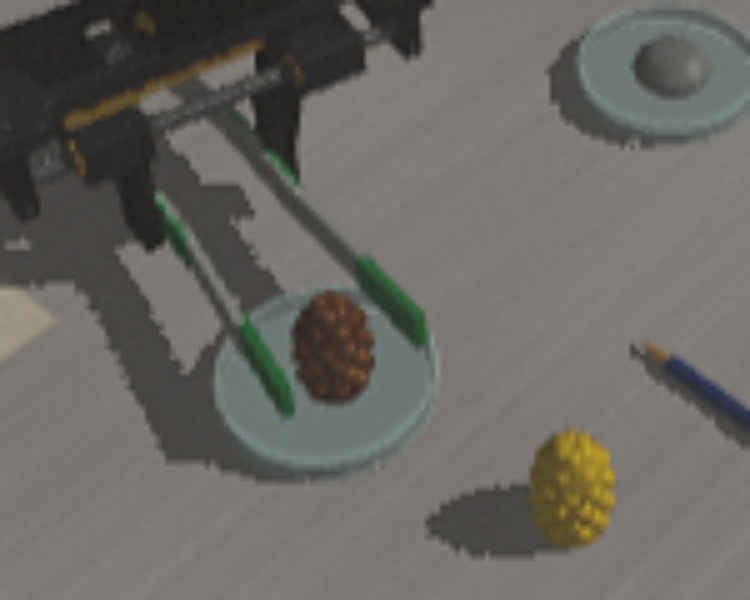

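The tips straddle the cone above the rim, so I'm closing.

Request:
step_arm:
  xyz:
    - [0,0,0]
    - [0,0,0]
    - [0,0,0]
    - [0,0,0]
    - [0,0,0]
  spin: [0,0,0,0,0]
  jaw: [52,50,48,46,44]
  force: 40

```text
time_s: 8.75
position: [0.517, -0.1818, 0.0172]
tcp_rot: [165.3, 90.0, -28.3]
wrist_force: [0.4, -0.2, -0.8]
width: 0.0457
```

Request:
step_arm:
  xyz:
    - [0,0,0]
    - [0,0,0]
    - [0,0,0]
    - [0,0,0]
    - [0,0,0]
  spin: [0,0,0,0,0]
  jaw: [42,38,34,30,30]

```text
time_s: 9.25
position: [0.517, -0.1817, 0.0171]
tcp_rot: [-151.7, 90.0, 14.8]
wrist_force: [0.1, 0.7, -0.3]
width: 0.0437
```

Run:
```python
from mv import *
from bench import grab_frame
o=observe();print(o['wrist_force'],o['width'])
f=grab_frame('wrist'); cv2.imwrite('pics/w8.png',f[:,:,::-1])
f=grab_frame('scene'); cv2.imwrite('pics/s8.png',cv2.resize(f[210:330,190:340,::-1],None,fx=5,fy=5))
```

```text
[ 0.08270677  0.67560721 -0.29952375] 0.04369571243951209
```

View pics/w8.png

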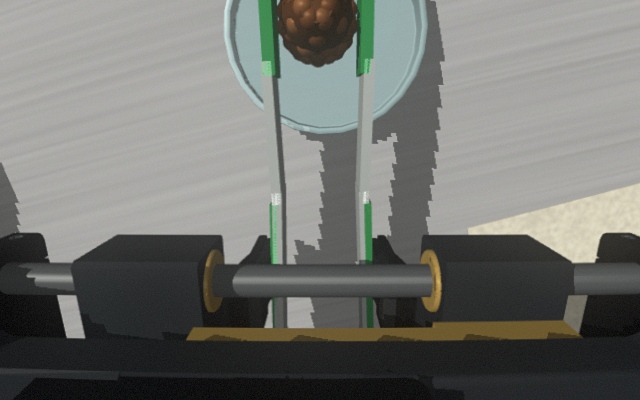

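View pics/s8.png

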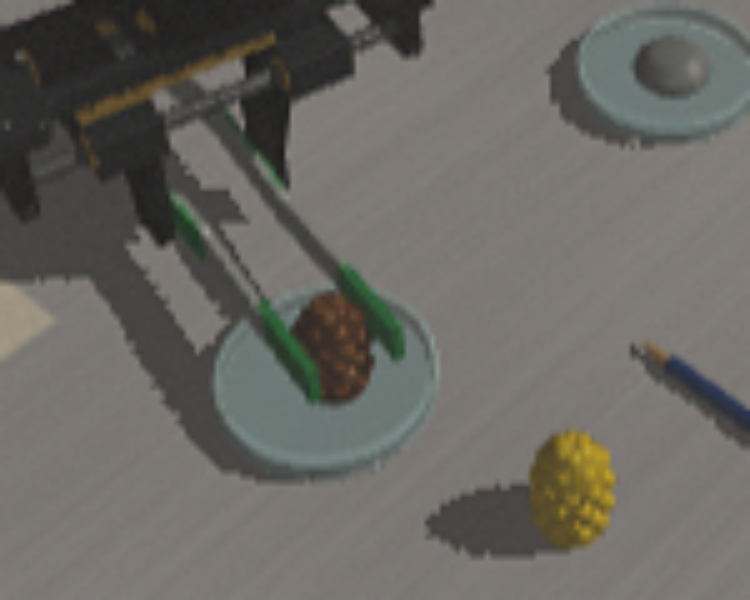

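The width has stalled at 43.7 mm with the pads on the cone, and the dish hasn't moved. I'm lifting.

Request:
step_arm:
  xyz:
    - [-0.1,0,0]
    - [-0.3,0,0]
    - [-0.6,0,0]
    - [-1.0,0,0]
    - [-1.4,0,0]
  spin: [0,0,0,0,0]
  jaw: [30,30,30,30,30]

```text
time_s: 9.85
position: [0.5172, -0.1819, 0.0605]
tcp_rot: [166.2, 90.0, -27.4]
wrist_force: [-0.0, 0.5, -0.7]
width: 0.0437
```

Request:
step_arm:
  xyz:
    - [-0.5,0,0]
    - [-1.0,0,0]
    - [-1.5,0,0]
    - [-1.8,0,0]
    - [-1.8,0,0]
  spin: [0,0,0,0,0]
  jaw: [30,30,30,30,30]

```text
time_s: 10.35
position: [0.5182, -0.1823, 0.1153]
tcp_rot: [166.4, 89.8, -27.2]
wrist_force: [0.4, 0.1, -1.1]
width: 0.0441
```

Run:
```python
from mv import *
from bench import grab_frame
y=-40
dx=np.array([np.cos(np.radians(y)),np.sin(np.radians(y))])
plan([*(np.array([.4356,-.3669])-.105*dx),.19],y)
f=grab_frame('scene'); cv2.imwrite('pics/s9.png',cv2.resize(f[150:320,160:340,::-1],None,fx=4,fy=3.5 if 0 else 4)[:600] if 0 else cv2.resize(f[170:320,160:340,::-1],None,fx=4,fy=4))
```

```text
tcp [ 0.5182 -0.1823  0.1153] t 10.35 w 0.0441 F [ 0.42  0.07 -1.05] j6 76.0
R [[0.003, -0.235, -0.972], [-0.002, -0.972, 0.235], [-1.0, 0.001, -0.004]]
xyz units [-2.503  5.072  4.357] spin [-2.681  0.461]
```

View pics/s9.png

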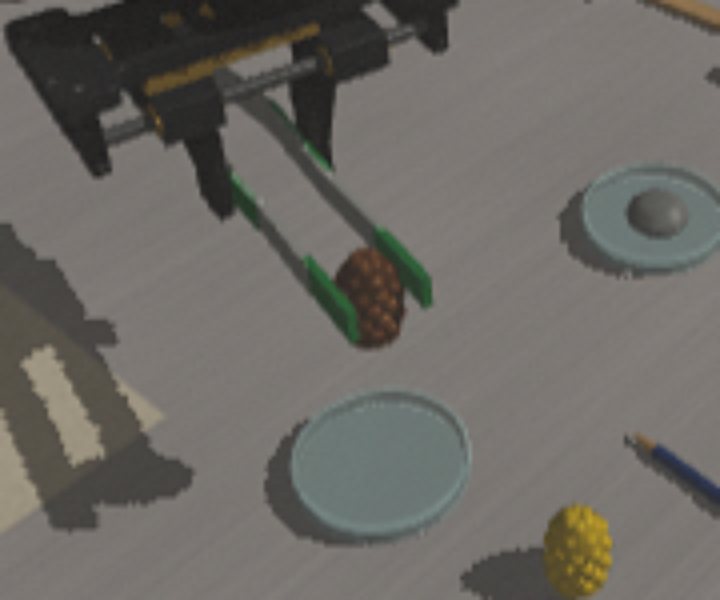

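The cone is lifted clear and pinched. Next I carry it to the sheet.

Request:
step_arm:
  xyz:
    - [-0.3,0.3,0.2]
    - [-0.8,0.8,0.6]
    - [-1.3,1.5,1.2]
    - [-1.8,2.3,1.9]
    - [-2.3,3.1,2.6]
  spin: [0.02,0.07,0.13,0.2,0.27]
  jaw: [30,30,30,30,30]

```text
time_s: 10.9
position: [0.4174, -0.2542, 0.182]
tcp_rot: [-0.8, 89.9, 150.0]
wrist_force: [-0.2, -0.8, -1.2]
width: 0.0436
```

Run:
```python
from mv import *
y=-40
dx=np.array([np.cos(np.radians(y)),np.sin(np.radians(y))])
plan([*(np.array([.4356,-.3669])-.105*dx),.19],y)
```

```text
tcp [ 0.4174 -0.2542  0.182 ] t 10.9 w 0.0436 F [-0.2  -0.77 -1.17] j6 78.7
R [[-0.001, -0.489, -0.873], [0.001, -0.873, 0.489], [-1.0, -0.0, 0.002]]
xyz units [-0.263  2.329  1.074] spin [-2.954  0.188]
```

Request:
step_arm:
  xyz:
    - [-0.1,0.7,0.3]
    - [-0.2,1.4,0.6]
    - [-0.25,1.9,0.85]
    - [-0.25,2.2,1.0]
    - [-0.25,2.25,1.0]
  spin: [0.06,0.11,0.15,0.18,0.18]
  jaw: [30,30,30,30,30]

```text
time_s: 11.4
position: [0.3591, -0.2986, 0.1892]
tcp_rot: [2.3, 89.9, 142.8]
wrist_force: [-0.1, -0.3, -1.4]
width: 0.0438
```

Request:
step_arm:
  xyz:
    - [0,0,0]
    - [0,0,0]
    - [0,0,0]
  spin: [0,0,0]
  jaw: [30,30,30]

```text
time_s: 11.7
position: [0.3607, -0.2977, 0.1893]
tcp_rot: [-35.2, 90.0, 105.5]
wrist_force: [-0.1, -0.6, -1.6]
width: 0.0437
```

Run:
```python
from mv import *
from bench import grab_frame
y=-40
dx=np.array([np.cos(np.radians(y)),np.sin(np.radians(y))])
plan([*(np.array([.4356,-.3669])-.105*dx),.19],y)
T=toolT(observe()); print('expected cone',T@[-.012,-.0014,-.105,1])
for n in ('scene','top','wrist'):
    f=grab_frame(n); cv2.imwrite(f'pics/{n}10.png',f[:,:,::-1])
```

```text
tcp [ 0.3607 -0.2977  0.1893] t 11.7 w 0.0437 F [-0.08 -0.65 -1.62] j6 80.1
R [[-0.0, -0.633, -0.774], [0.001, -0.774, 0.633], [-1.0, -0.0, 0.0]]
xyz units [-0.022  0.161  0.107] spin [-3.129  0.012]
expected cone [ 0.44285535 -0.36312611  0.20128919  1.        ]
```

View pics/scene10.png

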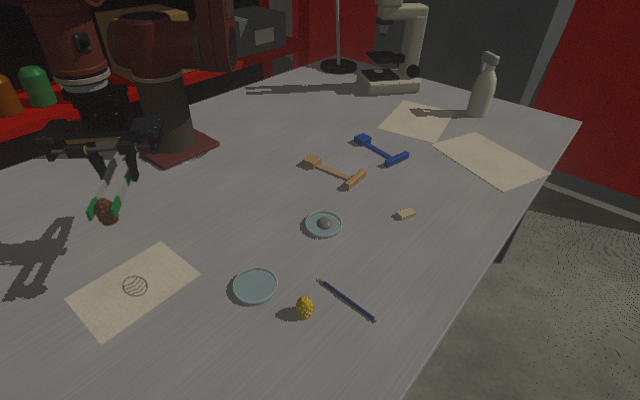

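View pics/top10.png

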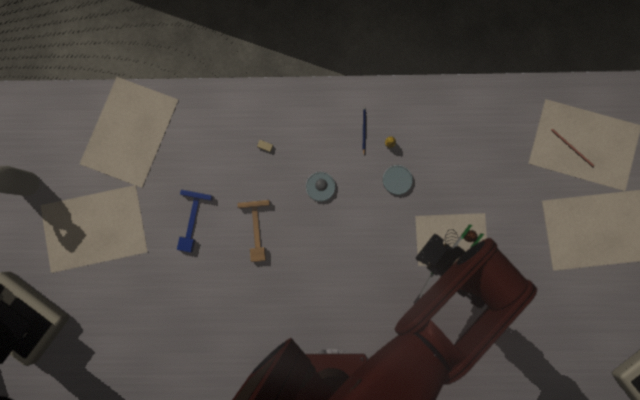

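View pics/wrist10.png

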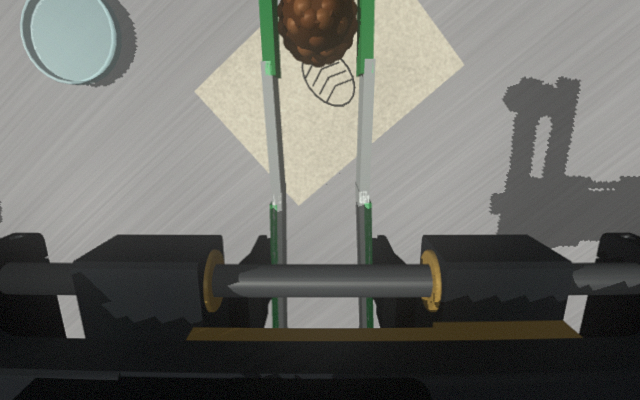

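The cone is held, seen at top (471,237), wrist (318,25) and scene (106,210), and both dishes are unmoved. I'll check its position with the top, scene and wrist views.

Run:
```python
from h import *
np.set_printoptions(precision=4,suppress=True)
print('cone top',p2w('top',[(471,237)],.213),'scene',p2w('scene',[(106.5,210.5)],.201))
print('sketch top',p2w('top',[(451.4,239.3)],.001),'scene',p2w('scene',[(135,286)],.001))
```

```text
cone top [[ 0.4397 -0.359   0.213 ]] scene [[ 0.4509 -0.3631  0.201 ]]
sketch top [[ 0.4354 -0.3661  0.001 ]] scene [[ 0.4394 -0.3672  0.001 ]]
```

Request:
step_arm:
  xyz:
    - [0,0.1,0.1]
    - [0,0.15,0.1]
    - [0,0.15,0.1]
    - [0,0.15,0.1]
    - [0,0.15,0.1]
  spin: [0,0,0,0,0]
  jaw: [30,30,30,30,30]

```text
time_s: 12.35
position: [0.3551, -0.2998, 0.1896]
tcp_rot: [-129.8, 90.0, 10.8]
wrist_force: [0.2, -0.8, -1.0]
width: 0.0436
```

Request:
step_arm:
  xyz:
    - [0,0,0]
    - [0,0,0]
    - [0,0,0]
    - [0,0,0]
    - [0,0,0]
  spin: [0,0,0,0,0]
  jaw: [30,30,30,30,30]

```text
time_s: 12.85
position: [0.3551, -0.2998, 0.1895]
tcp_rot: [-96.1, 90.0, 44.5]
wrist_force: [0.6, -0.4, -1.8]
width: 0.0441
```

Run:
```python
from mv import *
from bench import hand_in
o=observe(); print('expected cone',toolT(o)@[-.012,-.0014,-.105,1],o['width'])
print(hand_in())
```

```text
expected cone [ 0.43718741 -0.36530331  0.20153931  1.        ] 0.044096730789998234
the job is handed in; nothing more can be done
None
```

I lifted the tongs off their rest at 54 mm over the plates, lowered the open tips over the pine cone and closed them with a 40 N grip limit. I then lifted the cone out of its dish and carried it over the sketch sheet, and handed in at about 12.9 s. No verdict was reported.

**Position and height:** From the arm pose, the cone's centre is about 0.20 m above the bench and 2 mm from the sheet's middle. Before a final shift of about 5 mm, the top view put the cone about 9 mm from the sheet's middle and the scene view about 16 mm. The two views disagreed with each other by about 12 mm, but both are well inside the 40 mm limit. I did not take pictures again after that shift.

**Grip:** The finger opening was steady at about 44 mm. The last pictures, also from before that shift, show the cone between both green pads and nothing else touching it.

**Other objects:** In those pictures the dishes, pebble, eraser and pencil are where they started. I checked this by eye and did not measure it.

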